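# Lock a petri dish in its holder with the toggle lever

### The arm

A 6-joint arm with a two-finger parallel gripper is mounted at the origin on a cart in front of the work surface, level with it; the furniture and walls round the work are solid. World frame = base frame: x ahead of the robot, y to its left, z up, the work surface at z = 0. Lengths are in mm, angles in rad, forces in N, time in s.
With the tool pointing down it reaches from about 325 to 775 mm from the base axis. Payload 5.5 kg.
Tool frame: the origin (TCP) lies on the mounting face of the last link; the fingertips stand 173 mm ahead of it and the grasp point (between the pads) lies 155 mm ahead of it; z points along the fingers, y is the line along which they close (so a half turn about z gives the same grasp; the last joint's range is limited). The gripper opens to 85 mm and grips with 20 to 120 N. Pads are 22 mm wide; open, the fingers measure 114 mm over their backs; the gripper's body (76 mm by 85 mm) begins 54 mm behind the grasp point. The pads swing forward as they close: fully open they stand 13 mm farther back than shut.
Start: joints at [1.235, 0.091, 1.231, -0, 1.82, -0.057], TCP at [165.126, 576.846, 404.675] pointing down, gripper open.
Joint ranges: [-2.87, 2.87], [-0.86, 2.18], [0.17, 2.46], [-1.51, 4.65], [0.06, 2.69], [-2.65, 2.65]. Speed limits (rad/s): [2.57, 2.57, 3.01, 3.14, 3.14, 3.14].

### API

Orientations are given as a rotation vector (axis times angle).
In Python, from workcell import state, optics, robot, nets gives the robot as it stands.
- The arm moves only by the shell command python3 -m crank 'ROWS'. ROWS is text: rows parted by semicolons, each of 7 numbers parted by spaces: the turn, a rotation vector about the tool's x, y, z in rad, then the shift along the tool's x, y, z in m, then the opening, from -1 (shut) to 1 (fully open). A call has 1 to 10 rows; each row is the pose to reach, as a shift and turn from the pose commanded when the call began, along the tool's axes at that moment; what a row does not reach only later rows make up. A row lasts 1/8 s, in which the tool goes at most 62.5 mm and 10.7 degrees, less where a joint would pass 70% of its speed; a pose out of reach is approached as far as the arm can. A call with a gripper value outside its range is refused whole. The fingers move at their own pace and stop on an object; the grip force is fixed at half the most. Time passes only in rows, so rows that repeat a pose let the fingers close. It gives the time, the measured TCP pose, the force, the opening and the grip force at its end, in the units of the state.
- state(): the state, without advancing time (a new reading comes with each control period).
- optics.camera(name): name is "scene" or "top" or "wrist"; returns a dict with "image" (384x512x3 uint8, red, green, blue), "mtx" (3x3 intrinsics, pixels), "extrinsics" (4x4, takes a point from camera to world coordinates); the wrist camera has in their place "hand_eye" (4x4, takes a point from camera to tool coordinates, whose origin is the TCP and whose axes are the flange's). Camera axes: x right, y down, z forward; pixel columns grow to the right and rows downward; lengths in mm; the calibration is good to about 2 mm. A picture is of the moment at which its call begins: read the wrist's pose just before it. There is no depth.
- robot.finish_job(): hands the job in; it is judged then, once.
Trained networks look in a picture, given as the dict that the camera call returned (one of the last four; its "shot" number tells which), for a name from the list of things; names that differ only in an ending like _2 or _b are one class to them, and where a whole thing is asked for, a point or a joint stands for the part that bears it (a point fixed in the world has none). Each returns a list of dicts, best first, with "conf" (0 to 1); they miss things now and then, are a little off and sometimes report something else, mostly with a low value. They report only what shows in the picture. A call takes as long as a camera call.
- nets.look_for(picture, target): "position" ([x, y, z] in mm, in the coordinates of the camera as it stood for that picture, good to about 4 mm: the middle of the surface that is visible of it).
The state is a dict: "clock": time; "qpos": joint angles; "joint_vel": joint speeds; "effort": joint torques, N m; "position": TCP position; "ee_rot": TCP orientation; "force": force on the tool from outside, world axes, zero at the start; "moment": the same for the moment, N m; "opening": finger opening in mm; "finger_force": force on a finger pad.
Only numpy, scipy, OpenCV 4.12 (cv2) and the standard library are available. Lean on these libraries where they do the work, as an engineer would, in place of code of your own. Each camera call takes 0.05 s, during which the arm holds its last target. There are 200 camera calls.

### The job

Using only the fingertips or the outside of the fingers, push the sand-filled petri dish on the metal holder straight back until it rests against the holder's back stop. Then push the toggle lever of the clamp over past its centre, toward the dish, so that it snaps into its other position and the clamp's plunger holds the dish firmly against the side stop. Nothing is to be picked up: keep the dish flat on the plate, leave the things around the holder alone, and let go of everything at the end.

Things in the scene. Friction and masses are not known exactly. Their poses are not given: they have to be found in the camera images.
- holder: Fixed dish holder: bare aluminium base plate, 8 mm thick, on the worktop, with two dark stop bars and a steel toggle clamp. It does not move in a run. The plate spans x -95 to 85, y -105 to 125 mm from the origin on its underside; x points away from the robot to the back stop, y left to the clamp, z up. Yaw -0.45 to 0.05 rad.
- back_stop (a point): Centre of the front face of the back stop, a dark bar 90 mm long along holder y with its top 26 mm above the worktop (holder x 65, y -35, z 17 mm).
- side_stop (a point): Centre of the inner face of the side stop, a dark bar 70 mm long along holder x, right of the dish, top 26 mm above the worktop (holder x 15, y -80, z 17 mm). From this face to the withdrawn plunger tip there are 112 mm for the 90 mm dish.
- dish_seat (a point): Point on the top face of the plate (holder x 20, y -35, z 8 mm), with the holder's axes, where the centre of the dish's underside lies when the dish touches both the back stop and the side stop.
- dish: Loose round petri dish with its lid, clear plastic with a layer of sand, 90 mm in diameter and 15 mm high, about 0.1 kg. Origin at the centre of its underside; z up; its yaw is arbitrary. It starts flat on the plate, 20 to 50 mm short of the back stop (toward the robot) and 4 to 14 mm to the left of the side stop, and slides when pushed.
- plunger_tip: Black rubber tip of the clamp's plunger, 14 mm across, 7 mm long. Origin at the centre of the face that meets the dish: holder x 20, y 32, z 16 mm while open. The lever drives it 28 mm toward the side stop (holder -y); a spring of about 500 N/m behind it then presses the dish with about 3 N and slides it to the side stop.
- lever (a joint): Toggle lever angle, axis level along holder x through lever_pivot. 0: open, leaning 50 deg from upright away from the dish (holder +y). 0.87: upright, the centre. 1.745: closed, leaning 50 deg toward the dish (holder -y). An over-centre spring (about 0.15 N m, 2 to 4 N at the grip) drives it to the nearer end: released before centre it springs back, past centre it snaps home by itself.
- lever_pivot (a point): Point on the lever's axis: holder x 20, y 78, z 40 mm, fixed to the holder. Two steel cheeks (28 mm apart outside, 42 mm long in y, tops 48 mm above the worktop) on a foot 44 mm by 60 mm carry it.
- lever_tip (a point): Outer end of the toggle lever, 88 mm from the pivot. The lever is a steel rod 10 mm thick with a black rubber grip 16 mm thick over the outer 55 mm. With the clamp open the tip is at holder y 145, z 97 mm.
- dropper: Loose amber dropper bottle, 36 mm in diameter, 113 mm high, origin at the centre of its underside. Stands right of the plate; leave it alone.
- jar: Loose specimen jar with a white screw lid, 56 mm in diameter, 78 mm high, origin at the centre of its underside. Stands right of the plate, nearer the robot; leave it alone.
- lens: Loose folding hand lens in a steel sleeve, 46 x 34 x 14 mm, origin at the centre of its underside. Lies left of the plate, nearer the robot; leave it alone.

How it is judged (in metres and radians):
On the way, in this order (a step that is already met when the one before it is completed fails the run):
1. the dish has been pushed back against the back stop (within 4 mm) with the clamp still open (x of dish in the frame of dish_seat above -0.004 m and value of joint lever below 0.4 rad), for 0.1 s.
2. the lever has snapped over to its closed position (value of joint lever above 1.65 rad), for 0.2 s.
At the end, for the whole second after the job is handed in: The lever is closed (above 1.65 rad), the plunger tip presses the dish with more than 1 N, and the dish lies flat and still on the plate with its centre within 5 mm of dish_seat along each of the holder's axes (against the back stop and the side stop) (value of joint lever above 1.65 rad and contact force between plunger_tip and dish above 1 N and x of dish in the frame of dish_seat between -0.005 and 0.005 m and y of dish in the frame of dish_seat between -0.005 and 0.005 m and z of dish in the frame of dish_seat below 0.004 m and angle between dish's own z axis and vertical below 0.06 rad and linear speed of dish below 0.01 m/s); the robot touches nothing.
It fails at once if the dish is lifted more than 8 mm off the plate or tipped by more than 0.3 rad (z of dish in the frame of dish_seat above 0.008 m or angle between dish's own z axis and vertical above 0.3 rad).
It fails at once if the dropper bottle, the jar or the hand lens is moved by more than 15 mm (distance of any of dropper, jar, lens from where it was at the start of the episode above 0.015 m).
It also fails if it takes over 45 s, if anything falls off the work surface, if the arm or the gripper's body presses on something with over 40 N, if the wrist force passes 120 N, or if a joint passes its speed limit or range.

## Working session

There is one attempt and no reset: what is moved stays moved. The work goes in short steps, Python scripts to look and compute and a shell command to move; the robot and the scene stay as the last step left them, time stands still between calls to the robot, and variables do not carry over. Pictures are saved under pics/ and viewed, at most 10 in all, crops included, and the job is handed in when it is done.

```bash
mkdir -p pics; cat > h.py <<'E'
import numpy as np, cv2
from workcell import state, optics, robot, nets
def shot(n,f):
    c=optics.camera(n); cv2.imwrite('pics/'+f,c['image'][:,:,::-1]); return c
def world(c,p): return (np.array(c['extrinsics'])@np.r_[p,1])[:3]
def ray(c,uv,z):
    E=np.array(c['extrinsics']); d=E[:3,:3]@np.linalg.solve(np.array(c['mtx']),[uv[0],uv[1],1.]); o=E[:3,3]
    return o+d*(z-o[2])/d[2]
def proj(c,P):
    q=np.linalg.inv(np.array(c['extrinsics']))@np.r_[P,1]; u=np.array(c['mtx'])@q[:3]; return u[:2]/u[2]
E
python3 - <<'E'
from h import *
np.set_printoptions(precision=1,suppress=True)
s=state();print(s)
for n in('top','scene'):
    c=shot(n,n+'0.png'); print(n,np.array(c['extrinsics']))
    for t in('dish','lever','lever_tip','plunger_tip','holder','dropper','jar','lens'):
        r=nets.look_for(c,t)
        print(t,[(round(x['conf'],2),world(c,x['position'])) for x in r[:2]])
E
```

```text
{'clock': 0.0, 'qpos': array([ 1.2,  0.1,  1.2, -0. ,  1.8, -0.1]), 'joint_vel': array([ 0.,  0., -0., -0.,  0.,  0.]), 'effort': array([  0. , -45.9, -41.8,  -0. ,   0. ,  -0. ]), 'position': array([165.1, 576.9, 403.5]), 'ee_rot': array([-0.4, -3.1,  0. ]), 'force': array([ 0.7, -0.3,  0. ]), 'moment': array([-0.,  0., -0.]), 'finger_force': 0.0, 'opening': 85.49684157730364}
top [[ -0.   -1.    0.1 399.8]
 [ -1.    0.    0.  -27.2]
 [ -0.   -0.1  -1.  938.6]
 [  0.    0.    0.    1. ]]
dish [(0.76, array([ 503.6, -102.1,   11.6]))]
lever [(0.65, array([550.3,  27. ,  77.6]))]
lever_tip [(0.71, array([528.3, -55.3,   7.8])), (0.63, array([547. ,  27.1,  78. ]))]
plunger_tip [(0.28, array([ 506.8, -104.5,    7.8]))]
holder [(0.43, array([523.6, -55.6,   9.5]))]
dropper [(0.83, array([ 523.4, -243.2,   65.8]))]
jar [(0.87, array([ 432. , -254.8,   76.2]))]
lens [(0.84, array([455.8, 104. ,  17.3])), (0.35, array([525.4, -56.9,   7.4]))]
scene [[   0.7   -0.4    0.6  -86.8]
 [  -0.7   -0.4    0.6 -602.2]
 [  -0.    -0.9   -0.5  575.8]
 [   0.     0.     0.     1. ]]
dish [(0.88, array([ 497.8, -110. ,    8.2])), (0.53, array([ 421.6, -268.5,   42.2]))]
lever [(0.63, array([544.9,  25.7,  70.3])), (0.43, array([ 420.6, -268.8,   44.3]))]
lever_tip [(0.52, array([549. ,  28.4,  73.2]))]
plunger_tip []
holder [(0.82, array([512.7, -67.6,   7.9]))]
dropper [(0.58, array([ 517.2, -256. ,   54.6]))]
jar [(0.64, array([ 423.1, -268.2,   40. ]))]
lens [(0.65, array([511.2, -68.5,  11.9])), (0.64, array([444.5,  97. ,  12. ]))]
```

```bash
python3 - <<'E'
import cv2
a=cv2.imread('pics/top0.png'); cv2.imwrite('pics/top0b.png',cv2.resize(a[40:280,100:420],(800,600),interpolation=cv2.INTER_CUBIC))
E
```

```text
(no output)
```

View pics/top0b.png

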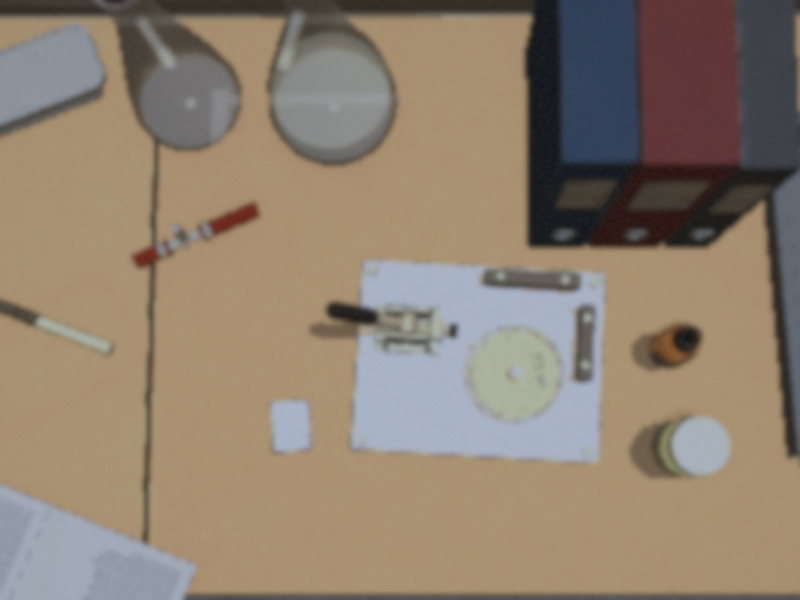

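View pics/scene0.png

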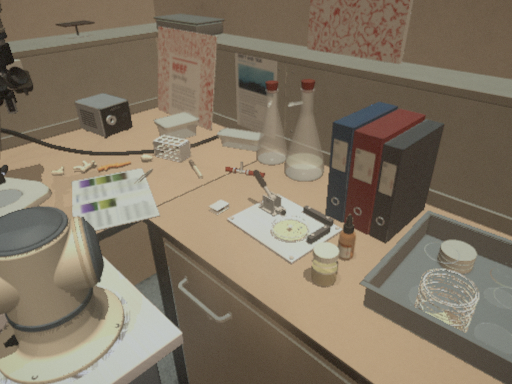

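The top crop shows the plate corners at (363,262), (605,273), (597,462) and (352,449). The dish centre is at about (515,373), the lever points left with its tip at (330,310), and the plunger is at (453,330). In the scene view the tall folders stand behind and to the right of the plate.

```bash
cat >> h.py <<'E'
def fit(c,pix):
    W=np.array([ray(c,(u/2.5+100,v/2.5+40),8)[:2] for u,v in pix])
    L=np.array([[85,125],[85,-105],[-95,-105],[-95,125.]])
    Lc=L-L.mean(0); Wc=W-W.mean(0)
    a=np.arctan2((Lc[:,0]*Wc[:,1]-Lc[:,1]*Wc[:,0]).sum(),(Lc*Wc).sum())
    R=np.array([[np.cos(a),-np.sin(a)],[np.sin(a),np.cos(a)]])
    t=W.mean(0)-R@L.mean(0)
    return a,R,t,W-(L@R.T+t)
E
python3 - <<'E'
from h import *
np.set_printoptions(precision=1,suppress=True)
c=optics.camera('top')
a,R,t,res=fit(c,[(363,262),(605,273),(597,462),(352,449)])
print(a,t,res)
H=lambda x,y:R@[x,y]+t
d=ray(c,(515/2.5+100,373/2.5+40),23)[:2]; print('dish',d,'in seat',R.T@(d-t)-[20,-35])
for n,x,y,z in(('seat',20,-35,8),('pivot',20,78,40),('tip',20,145,97),('closedtip',20,11,97),('plunger',20,32,16),('backstopL',65,10,26),('backstopR',65,-80,26)):
    p=np.r_[H(x,y),z]; print(n,p,(proj(c,p)-[100,40])*2.5)
for n,p in (('drop',(672,352)),('jar',(690,455)),('lens',(291,426))): print(n,ray(c,(p[0]/2.5+100,p[1]/2.5+40),0))
from scipy.spatial.transform import Rotation as Q
s=state();M=Q.from_rotvec(s['ee_rot']).as_matrix();print(M,s['position'])
E
```

```text
-0.05412805552992395 [519.5 -83.6] [[-1.8 -0.8]
 [-0.7  0.3]
 [ 1.3  1.6]
 [ 1.2 -1.1]]
dish [ 501.6 -105.5] in seat [-36.7  12.1]
seat [ 537.6 -119.6    8. ] [528.2 336.6]
pivot [543.7  -6.8  40. ] [407.2 325.1]
tip [547.3  60.1  97. ] [327.3 310.5]
closedtip [540.1 -73.7  97. ] [484.4 318.5]
plunger [541.2 -52.7  16. ] [457.1 331.7]
backstopL [585.  -77.1  26. ] [483.5 283.2]
backstopR [ 580.1 -167.    26. ] [580.9 288.1]
drop [ 523.7 -255.7    0. ]
jar [ 426.8 -269.8    0. ]
lens [454.5 103.3   0. ]
[[-1.   0.3  0. ]
 [ 0.3  1.  -0. ]
 [-0.  -0.  -1. ]] [165.1 576.9 404.7]
```

```bash
cat >> h.py <<'E'
A=-0.0541; RH=np.array([[np.cos(A),-np.sin(A)],[np.sin(A),np.cos(A)]]); TH=np.array([519.5,-83.6])
from scipy.spatial.transform import Rotation as Q
def go(x,y,z):
    "turn and shift (tool axes, m) to TCP at holder x,y, world z, tool down, y_tool along holder y"
    s=state(); M=Q.from_rotvec(s['ee_rot']).as_matrix()
    h=np.array([np.cos(A),np.sin(A),0]); l=np.array([-np.sin(A),np.cos(A),0])
    G=np.c_[-h,l,[0,0,-1]]
    print((x,y,z),'turn',Q.from_matrix(M.T@G).as_rotvec().round(4),'shift',(M.T@(np.r_[RH@[x,y]+TH,z]-s['position'])/1000).round(4))
def where():
    s=state(); print('holder tcp',(RH.T@(s['position'][:2]-TH)).round(1),s['position'][2].round(1),'F',s['force'].round(1),'t',s['clock'],'open',round(s['opening'],1))
E
python3 - <<'E'
from h import *
go(-85,-23,320); go(-85,-23,183)
E
```

```text
(-85, -23, 320) turn [-0.      0.     -0.2247] shift [-0.4447 -0.5788  0.0847]
(-85, -23, 183) turn [-0.      0.     -0.2247] shift [-0.4447 -0.5788  0.2217]
```

```bash
python3 -m crank '0 0 -0.2247 -0.4447 -0.5788 0.085 0;0 0 -0.2247 -0.4447 -0.5788 0.085 0;0 0 -0.2247 -0.4447 -0.5788 0.085 0;0 0 -0.2247 -0.4447 -0.5788 0.085 0;0 0 -0.2247 -0.4447 -0.5788 0.085 0;0 0 -0.2247 -0.4447 -0.5788 0.085 0;0 0 -0.2247 -0.4447 -0.5788 0.085 0;0 0 -0.2247 -0.4447 -0.5788 0.085 0;0 0 -0.2247 -0.4447 -0.5788 0.085 0;0 0 -0.2247 -0.4447 -0.5788 0.085 0'
python3 - <<'E'
from h import *
where();go(-85,-23,320)
E
```

```text
clock: 2.2
position: [393.4, -2.6, 332.7]
ee_rot: [0.085, 3.139, 0.0]
force: [1.8, 0.6, 0.7]
opening: 42.9
finger_force: 0.0
holder tcp [-130.3   74.1] 332.7 F [1.8 0.6 0.7] t 2.2 open 42.9
(-85, -23, 320) turn [ 0.0002  0.0019 -0.0002] shift [-0.0453 -0.0971  0.0127]
```

```bash
python3 -m crank '0 0 0 -0.045 -0.097 0.012 -0.05;0 0 0 -0.045 -0.097 0.012 -0.05;0 0 0 -0.045 -0.097 0.07 -0.05;0 0 0 -0.045 -0.097 0.1 -0.05;0 0 0 -0.045 -0.097 0.1 -0.05;0 0 0 -0.045 -0.097 0.1 -0.05'
python3 - <<'E'
from h import *
where();go(-85,-23,185)
c=shot('wrist','w1.png')
E
```

```text
clock: 2.95
position: [433.4, -99.8, 234.2]
ee_rot: [0.084, 3.138, -0.001]
force: [0.8, -0.5, 0.0]
opening: 40.5
finger_force: 0.0
holder tcp [-85.1 -20.9] 234.2 F [ 0.8 -0.5  0. ] t 2.95 open 40.5
(-85, -23, 185) turn [-0.0006  0.0023  0.0003] shift [ 0.     -0.0021  0.0492]
```

View pics/w1.png

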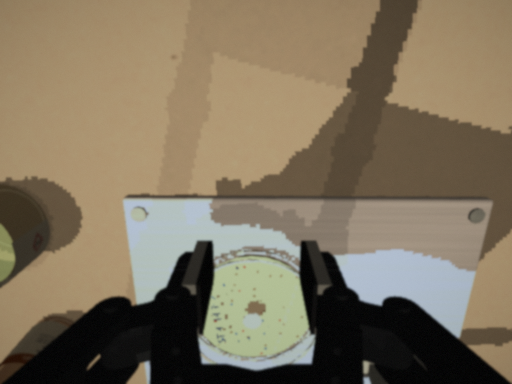

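The wrist view shows the fingertips at columns 204 and 310 (row ~240), symmetric about the dish centre at column ~255. The dish's near edge is at row ~248. I'll check its position before descending.

```bash
python3 - <<'E'
from h import *
s=state(); c=optics.camera('wrist')
T=np.eye(4);T[:3,:3]=Q.from_rotvec(s['ee_rot']).as_matrix();T[:3,3]=s['position']
c['extrinsics']=T@np.array(c['hand_eye']); print(c['extrinsics'].round(2))
for uv,z in(((257,248),20),((255,358),20),((125,197),8),((490,199),8),((204,242),62),((310,242),62)):
    p=ray(c,uv,z); print(uv,(RH.T@(p[:2]-TH)).round(1))
E
```

```text
[[ 5.0000e-02  9.4000e-01  3.3000e-01  3.5007e+02]
 [ 1.0000e+00 -5.0000e-02 -2.0000e-02 -9.5710e+01]
 [-0.0000e+00  3.3000e-01 -9.5000e-01  2.0354e+02]
 [ 0.0000e+00  0.0000e+00  0.0000e+00  1.0000e+00]]
(257, 248) [-65.9 -20.9]
(255, 358) [ 19.8 -22.2]
(125, 197) [ -94.4 -102.1]
(490, 199) [-93.3 122.5]
(204, 242) [-92.5 -45.7]
(310, 242) [-92.5   3.7]
```

```bash
python3 -m crank '0 0 0 0.002 -0.002 0.025 -0.05;0 0 0 0.002 -0.002 0.05 -0.05;0 0 0 0.002 -0.002 0.05 -0.05;0 0 0 0.002 -0.002 0.05 -0.05'
python3 - <<'E'
from h import *
where();go(-31,-23,184)
E
```

```text
clock: 3.55
position: [431.5, -101.8, 184.3]
ee_rot: [0.084, 3.138, -0.001]
force: [0.8, 0.3, 0.2]
opening: 40.6
finger_force: 0.0
holder tcp [-86.9 -22.9] 184.3 F [0.8 0.3 0.2] t 3.55 open 40.6
(-31, -23, 184) turn [-0.0007  0.0025  0.0003] shift [-0.0559 -0.0001  0.0004]
```

Push most of the way, gently.

```bash
python3 -m crank '0 0 0 -0.007 0 0 -0.05;0 0 0 -0.014 0 0 -0.05;0 0 0 -0.02 0 0 -0.05;0 0 0 -0.026 0 0 -0.05;0 0 0 -0.032 0 0 -0.05;0 0 0 -0.038 0 0 -0.05;0 0 0 -0.043 0 0 -0.05;0 0 0 -0.047 0 0 -0.05;0 0 0 -0.05 0 0 -0.05;0 0 0 -0.05 0 0 -0.05'
python3 - <<'E'
from h import *
where();go(-31,-23,184)
c=shot('top','t2.png'); a=c['image'][:,:,::-1]; cv2.imwrite('pics/t2b.png',cv2.resize(a[120:240,220:380],(800,600),interpolation=cv2.INTER_CUBIC))
E
```

```text
clock: 4.8
position: [481.0, -104.4, 182.4]
ee_rot: [0.085, 3.14, -0.0]
force: [1.1, 0.9, 0.2]
opening: 40.6
finger_force: 0.0
holder tcp [-37.4 -22.9] 182.4 F [1.1 0.9 0.2] t 4.8 open 40.6
(-31, -23, 184) turn [-0.      0.0002  0.    ] shift [-0.0064 -0.0001 -0.0016]
```

```bash
python3 -m crank '0 0 0 -0.002 0 0 -0.05;0 0 0 -0.004 0 0 -0.05;0 0 0 -0.004 0 0 -0.05'
python3 - <<'E'
from h import *
where()
E
```

```text
clock: 5.22
position: [484.9, -104.6, 182.4]
ee_rot: [0.085, 3.14, -0.0]
force: [0.3, 0.3, 0.0]
opening: 40.6
finger_force: 0.0
holder tcp [-33.4 -22.9] 182.4 F [0.3 0.3 0. ] t 5.225 open 40.6
```

Continue in small steps until the force rises.

```bash
python3 -m crank '0 0 0 -0.0015 0 0 -0.05;0 0 0 -0.003 0 0 -0.05;0 0 0 -0.003 0 0 -0.05'
```

```text
clock: 5.6
position: [487.9, -104.8, 182.4]
ee_rot: [0.085, 3.14, 0.0]
force: [-1.2, -0.6, 0.9]
opening: 40.3
finger_force: 0.0
```

```bash
python3 -m crank '0 0 0 -0.001 0 0 -0.05;0 0 0 -0.002 0 0 -0.05;0 0 0 -0.002 0 0 -0.05'
```

```text
clock: 5.98
position: [489.8, -104.9, 182.4]
ee_rot: [-0.085, -3.14, -0.0]
force: [-0.3, 0.5, -0.2]
opening: 40.3
finger_force: 0.2
```

```bash
python3 - <<'E'
from h import *
where()
s=state(); c=shot('wrist','w3.png')
T=np.eye(4);T[:3,:3]=Q.from_rotvec(s['ee_rot']).as_matrix();T[:3,3]=s['position']
c['extrinsics']=T@np.array(c['hand_eye'])
p=np.r_[RH@[65,-35]+TH,26]; print('stop',proj(c,p))
E
```

```text
holder tcp [-28.5 -22.8] 182.4 F [-0.3  0.5 -0.2] t 5.975 open 40.3
stop [233.33824329 432.6229716 ]
```

View pics/w3.png

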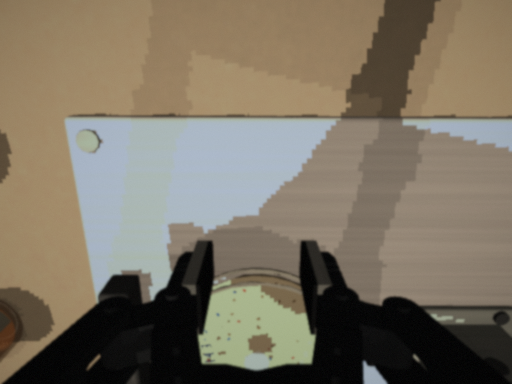

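The wrist view shows the dish's near rim at row ~270, between the fingertips. I'll locate it.

```bash
python3 - <<'E'
from h import *
where()
s=state(); c=optics.camera('wrist')
T=np.eye(4);T[:3,:3]=Q.from_rotvec(s['ee_rot']).as_matrix();T[:3,3]=s['position']
c['extrinsics']=T@np.array(c['hand_eye'])
for uv,z in(((257,268),23),((257,276),23),((200,116),8),((204,242),11)): p=ray(c,uv,z); print(uv,(RH.T@(p[:2]-TH)).round(1))
c=shot('top','t3.png'); a=c['image'][:,:,::-1]; cv2.imwrite('pics/t3b.png',cv2.resize(a[120:240,220:380],(800,600),interpolation=cv2.INTER_CUBIC))
E
```

```text
holder tcp [-28.5 -22.9] 182.4 F [-0.5  0.8  1.1] t 6.025 open 40.5
(257, 268) [-31.1 -22.9]
(257, 276) [-27.  -22.9]
(200, 116) [-94.4 -46.6]
(204, 242) [-37.3 -47.4]
```

View pics/t3b.png

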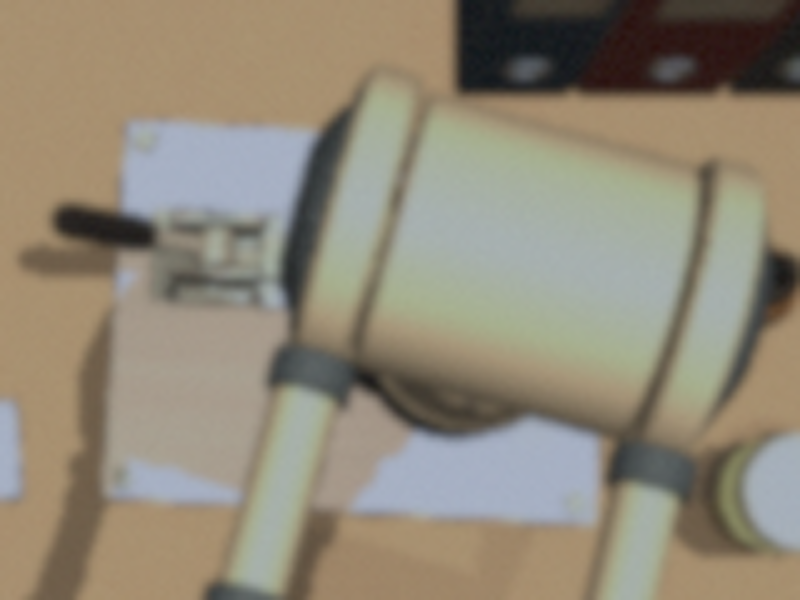

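The top view is blocked by the arm, but the lever is still open at the left. The dish is about 6 mm short, so I'll keep pushing.

```bash
python3 -m crank '0 0 0 -0.001 0 0 -0.05;0 0 0 -0.002 0 0 -0.05;0 0 0 -0.003 0 0 -0.05;0 0 0 -0.003 0 0 -0.05'
```

```text
clock: 6.62
position: [491.6, -105.0, 182.1]
ee_rot: [-0.085, -3.135, -0.001]
force: [-10.1, -0.5, 6.4]
opening: 40.6
finger_force: 5.3
```

```bash
python3 -m crank '0 0 0 -0.001 0 0 -0.05;0 0 0 -0.002 0 0 -0.05;0 0 0 -0.002 0 0 -0.05'
```

```text
clock: 7.0
position: [492.6, -105.1, 181.9]
ee_rot: [-0.085, -3.131, -0.001]
force: [-18.5, 1.5, 10.8]
opening: 40.6
finger_force: 9.5
```

```bash
python3 -m crank '0 0 0 -0.001 0 0 -0.05;0 0 0 -0.002 0 0 -0.05;0 0 0 -0.002 0 0 -0.05'
```

```text
clock: 7.38
position: [493.6, -105.2, 181.8]
ee_rot: [-0.085, -3.126, -0.001]
force: [-25.8, 1.2, 15.3]
opening: 40.7
finger_force: 13.5
```

The force rose to 26 N, so the dish is against the stop. I'll back off, then lift and check.

```bash
python3 -m crank '0 0 0 0.004 0 0 -0.05;0 0 0 0.01 0 0 -0.05;0 0 0 0.03 0 0 -0.05;0 0 0 0.06 0 0 -0.05;0 0 0 0.06 0 0 -0.05;0 0 0 0.06 0 -0.06 -1;0 0 0 0.06 0 -0.12 -1;0 0 0 0.12 0 -0.15 -1;0 0 0 0.14 0.06 -0.15 -1;0 0 0 0.14 0.12 -0.15 -1'
python3 - <<'E'
from h import *
where();go(-20,185,330);go(20,185,330)
c=shot('top','t4.png'); a=c['image'][:,:,::-1]; cv2.imwrite('pics/t4b.png',cv2.resize(a[120:240,220:380],(800,600),interpolation=cv2.INTER_CUBIC))
E
```

```text
clock: 8.62
position: [363.1, 22.4, 334.2]
ee_rot: [0.092, 3.135, 0.0]
force: [2.8, 1.2, 0.4]
opening: 0.2
finger_force: 0.0
holder tcp [-161.9   97.4] 334.2 F [2.8 1.2 0.4] t 8.625 open 0.2
(-20, 185, 330) turn [ 0.0003  0.0055 -0.0047] shift [-0.1414  0.0883  0.005 ]
(20, 185, 330) turn [ 0.0003  0.0055 -0.0047] shift [-0.1814  0.0884  0.0052]
```

View pics/t4b.png

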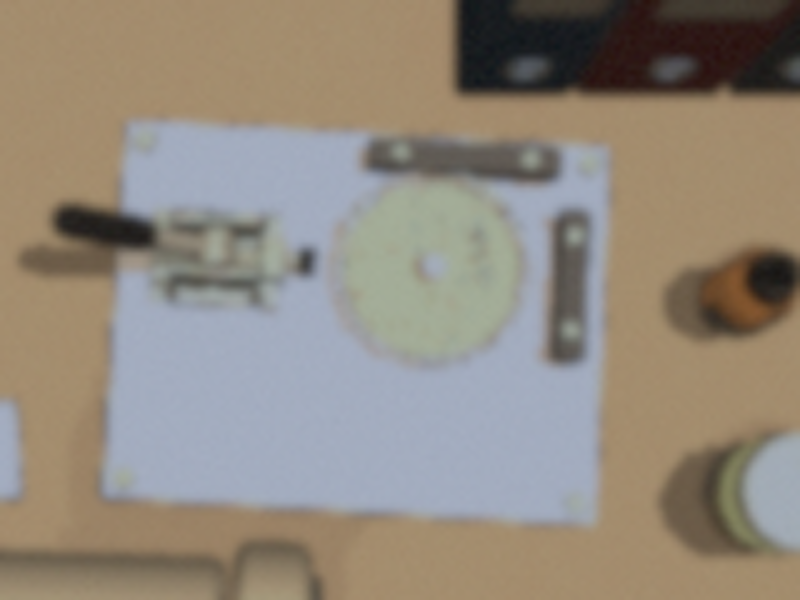

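The dish rim (top at row ~177) meets the back stop, with the lever still open and its tip at (60,220). Next I move to the lever's outer side.

```bash
python3 -m crank '0 0 0 -0.05 0.045 0.005 -1;0 0 0 -0.1 0.087 0.005 -1;0 0 0 -0.15 0.087 0.005 -1;0 0 0 -0.181 0.087 0.005 -1;0 0 0 -0.181 0.087 0.03 -1;0 0 0 -0.181 0.087 0.05 -1;0 0 0 -0.181 0.087 0.05 -1'
python3 - <<'E'
from h import *
where();go(20,185,253);go(20,75,253)
s=state(); c=shot('wrist','w5.png')
E
```

```text
clock: 9.55
position: [548.5, 99.2, 279.9]
ee_rot: [-0.085, -3.136, 0.001]
force: [0.1, -0.6, -0.1]
opening: 0.1
finger_force: 0.0
holder tcp [ 19.1 184.1] 279.9 F [ 0.1 -0.6 -0.1] t 9.55 open 0.1
(20, 185, 253) turn [-0.0006 -0.004   0.0001] shift [-0.001   0.0009  0.0269]
(20, 75, 253) turn [-0.0006 -0.004   0.0001] shift [-0.001  -0.1091  0.027 ]
```

View pics/w5.png

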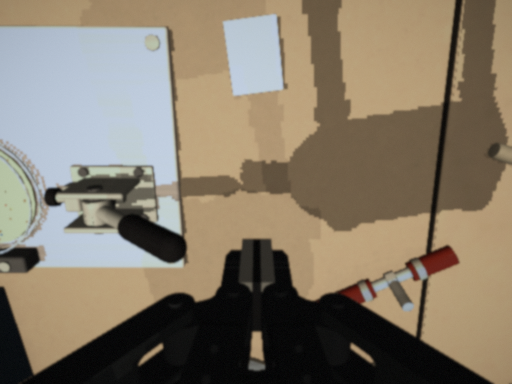

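The wrist view shows the grip end at (180,245), in line with the closed fingertips at (258,242). I'll descend and push toward the dish.

```bash
python3 -m crank '0 0 0 -0.001 0 0.027 -1;0 0 0 -0.001 0 0.027 -1;0 0 0 -0.001 -0.012 0.027 -1;0 0 0 -0.001 -0.024 0.027 -1;0 0 0 -0.001 -0.034 0.027 -1;0 0 0 -0.001 -0.044 0.027 -1'
python3 - <<'E'
from h import *
where()
E
```

```text
clock: 10.35
position: [548.0, 61.7, 264.5]
ee_rot: [0.075, 3.131, 0.035]
force: [-14.3, 46.5, 42.4]
opening: 0.1
finger_force: 29.5
holder tcp [ 20.6 146.6] 264.5 F [-14.3  46.5  42.4] t 10.35 open 0.1
```

```bash
python3 -m crank '0 0 0 0 -0.008 0 -1;0 0 0 0 -0.016 0 -1;0 0 0 0 -0.024 0 -1;0 0 0 0 -0.03 0 -1;0 0 0 0 -0.03 0 -1'
python3 - <<'E'
from h import *
where()
E
```

```text
clock: 10.98
position: [546.5, 25.0, 259.1]
ee_rot: [0.085, 3.134, 0.001]
force: [-2.1, 3.8, 15.8]
opening: -0.0
finger_force: 8.4
holder tcp [ 21.  109.9] 259.1 F [-2.1  3.8 15.8] t 10.975 open -0.0
```

```bash
python3 - <<'E'
from h import *
where()
a=shot('scene','s6.png')['image'][:,:,::-1]; b=optics.camera('wrist')['image'][:,:,::-1]
cv2.imwrite('pics/s6b.png',np.hstack([cv2.resize(a[150:270,200:320],(400,400),interpolation=cv2.INTER_CUBIC),cv2.resize(b,(400,400))]))
E
```

```text
holder tcp [ 21.  109.9] 259.1 F [-2.1  3.8 15.8] t 10.975 open -0.0
```

View pics/s6b.png

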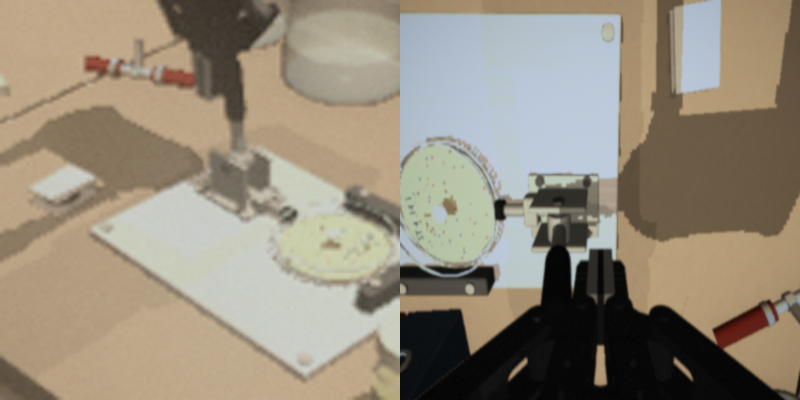

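The lever is nearly upright and alongside the finger, and the plunger is partly out. The upward force suggests the lever end is rubbing up the finger, so I'll raise the tool a little and then continue past centre.

```bash
python3 -m crank '0 0 0 0 0 -0.008 -1;0 0 0 0 0 -0.016 -1;0 0 0 0 0 -0.016 -1'
python3 - <<'E'
from h import *
where()
E
```

```text
clock: 11.45
position: [546.0, 24.8, 271.5]
ee_rot: [-0.086, -3.14, 0.0]
force: [0.7, 0.4, -0.0]
opening: -0.2
finger_force: 0.2
holder tcp [ 20.6 109.7] 271.5 F [ 0.7  0.4 -0. ] t 11.45 open -0.2
```

```bash
python3 -m crank '0 0 0 0 -0.006 0 -1;0 0 0 0 -0.012 0 -1;0 0 0 0 -0.018 0 -1;0 0 0 0 -0.018 0 -1'
python3 - <<'E'
from h import *
where()
E
```

```text
clock: 11.95
position: [544.9, 6.7, 271.2]
ee_rot: [-0.086, -3.14, 0.0]
force: [0.0, 1.1, 0.1]
opening: -0.1
finger_force: 0.0
holder tcp [20.4 91.5] 271.2 F [0.  1.1 0.1] t 11.95 open -0.1
```

```bash
python3 -m crank '0 0 0 0 -0.007 0 -1;0 0 0 0 -0.014 0 -1;0 0 0 0 -0.021 0 -1;0 0 0 0 -0.021 0 -1;0 0 0 0 0.02 -0.02 -1;0 0 0 0 0.04 -0.06 -1;0 0 0 0.04 0.04 -0.1 -1;0 0 0 0.1 0.04 -0.1 -1;0 0 0 0.16 0.04 -0.1 -1;0 0 0 0.16 0.04 -0.1 -1'
python3 - <<'E'
from h import *
where()
c=shot('top','t7.png'); a=c['image'][:,:,::-1]; cv2.imwrite('pics/t7b.png',cv2.resize(a[120:240,220:380],(800,600),interpolation=cv2.INTER_CUBIC))
E
```

```text
clock: 13.2
position: [384.1, 56.2, 372.4]
ee_rot: [0.083, 3.137, 0.001]
force: [0.0, -1.0, -0.1]
opening: 0.3
finger_force: 0.0
holder tcp [-142.7  132.3] 372.4 F [ 0.  -1.  -0.1] t 13.2 open 0.3
```

View pics/t7b.png

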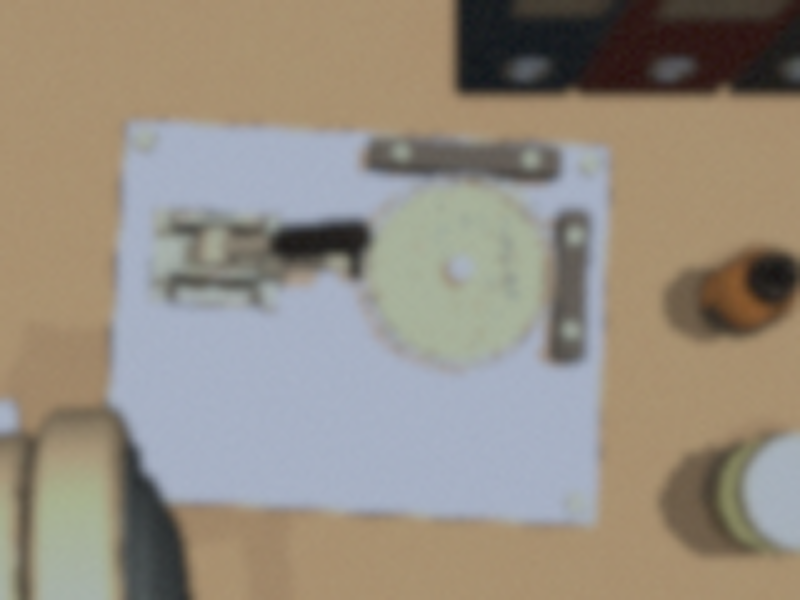

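The lever is closed, leaning over the dish with its grip end at (365,240). The plunger is on the dish rim and the dish meets the side stop at column ~550. One quick position check before handing in.

```bash
python3 - <<'E'
from h import *
c=optics.camera('top')
for uv in((457,274),(460,268),(432,265)):
    p=ray(c,(220+uv[0]/5,120+uv[1]/5),23); print(uv,(RH.T@(p[:2]-TH)-[20,-35]).round(1))
# measured from bars: rim-to-stop gaps along image: rim top z23, stop face edge z26
for xy in((65,-35),(15,-80)): print((proj(c,np.r_[RH@xy+TH,26])-[220,120])*5)
E
```

```text
(457, 274) [-2.6  1.1]
(460, 268) [ 0.2 -0.1]
(432, 265) [ 1.  12.8]
[464.32755426 171.33748431]
[557.80367058 283.22058307]
```

```bash
python3 -c "
from h import *
print(robot.finish_job())"
```

```text
the job is handed in; nothing more can be done
None
```

I pushed the dish back against the back stop and snapped the lever closed; the last camera check put the dish within about 3 mm of its seat with the plunger on its rim, and I handed the job in at about 13 s with the gripper clear. No verdict came back, the plunger force was not measured, and the lever push briefly peaked at about 64 N at the wrist (limit 120 N), part of which may have been on the gripper's body (limit 40 N).

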